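# Offer up the gauge guard door and hold its hinge for the pin

## Robot

A 7-joint arm with a two-finger parallel gripper is mounted at the origin on the work surface. World frame = base frame: x ahead of the robot, y to its left, z up, the work surface at z = 0. Lengths are in m, angles in rad, forces in N, time in s.
With the tool pointing down it reaches from about 0.425 to 0.875 m from the base axis. Payload 4.7 kg.
Tool frame: the origin (TCP) lies at the very end of the fingers, on their centre line; the grasp point (between the pads) lies 19 mm behind it; z points along the fingers, y is the line along which they close (so a half turn about z gives the same grasp; the last joint's range is limited). The gripper opens to 87 mm and grips with 3 to 60 N. Pads are 19 mm wide; open, the fingers measure 117 mm over their backs; the gripper's body (75 mm by 190 mm) begins 51 mm behind the grasp point.
Start: joints at [-1.127, 0.321, -0.07, 1.45, 0.023, 1.371, -0.057], TCP at [0.271, 0.591, 0.223] pointing down, gripper open.
Joint ranges: [-2.86, 2.86], [-0.3, 2.09], [-1.38, 1.24], [0.06, 2.45], [-1.56, 4.7], [0.09, 2.05], [-2.69, 2.69]. Speed limits (rad/s): [2.57, 2.57, 3.14, 3.14, 3.14, 3.14, 3.14].

## Interface

Orientations are given as a unit quaternion [w, x, y, z].
In Python, from rig import bot gives the robot as it stands.
- The arm moves only by the tool move_arm, never from a script. Its argument "steps" is a list that holds one entry, the list of rows, each a list of 7 numbers: the turn, a rotation vector about the tool's x, y, z in units of 8 degrees (1.0 is 8 degrees), then the shift along the tool's x, y, z in units of 25 mm (1.0 is 25 mm), then the opening, from 0 (shut) to 1 (fully open). In form: [[[ax, ay, az, tx, ty, tz, hand], ...]]. A call has 1 to 5 rows; each row is the pose to reach, as a shift and turn from the pose commanded when the call began, along the tool's axes at that moment; what a row does not reach only later rows make up. A row lasts 1/10 s, in which the tool goes at most 50 mm and 8.59 degrees, less where a joint would pass 70% of its speed; a pose out of reach is approached as far as the arm can. A call with a gripper value outside its range is refused whole. The fingers move at their own pace and stop on an object; "squeeze" is the grip in N (left out, the last holds). Time passes only in rows, so rows that repeat a pose let the fingers close. It gives the time, the measured TCP pose, the force, the opening and the grip force at its end, in the units of the state.
- bot.read_state(): the state, without advancing time (a new reading comes with each control period).
- bot.snapshot(name): name is "side" or "top"; returns (picture, depth): 480x640x3 uint8, blue, green, red; 480x640 float32, m along the optical axis (not along the pixel's ray), 0 where there is no reading.
- bot.camera_info(name): a dict with "camera_matrix" (3x3 intrinsics, pixels), "T" (4x4, takes a point from camera to world coordinates). Camera axes: x right, y up, looking along -z (the intrinsics and any distortion apply to the point x, -y, -z); pixel columns grow to the right and rows downward; lengths in m; the calibration is good to about 2 mm. A picture is of the moment at which its call begins. camera_info takes no time and is no camera call.
- bot.finish_job(): hands the job in; it is judged then, once.
Trained networks look in the newest picture that a camera, given by its name, has taken for a name from the list of things; names that differ only in an ending like _2 or _b are one class to them, and where a whole thing is asked for, a point or a joint stands for the part that bears it (a point fixed in the world has none). Each returns a list of dicts, best first, with "confidence" (0 to 1); they miss things now and then, are a little off and sometimes report something else, mostly with a low value. They report only what shows in the picture. A call takes as long as a camera call. They do not tell look-alikes from the thing itself.
- bot.boxes_of(thing, camera): "at" ([row, column] in pixels, amid what is visible of it).
- bot.cut_out(thing, camera): "pixels" (480x640 bool, what is visible of it) and "at" ([row, column] in pixels, amid what is visible of it).
- bot.place_of(thing, camera): "at" ([row, column] in pixels: a listed point, or the origin of a listed thing).
The state is a dict: "time_s": time; "qpos": joint angles; "qvel": joint speeds; "effort": joint torques, N m; "tool_pos": TCP position; "tool_rot": TCP orientation; "force": force on the tool from outside, world axes, zero at the start; "ft_torque": the same for the moment, N m; "width": opening from 0.0 (shut) to 1.0 (fully open); "grip_force": force on a finger pad.
Only numpy, scipy, OpenCV 4.12 (cv2) and the standard library are available. Lean on these libraries where they do the work, as an engineer would, in place of code of your own. Each camera call takes 0.05 s, during which the arm holds its last target. There are 200 camera calls.

## Task

The guard door is off the cap gauge and I want to pin it back on. First push the red mushroom stop fully down so that it stays down, while the door still stands in its stand; then take the door out by its top edge, bring its hinge knuckle between the two knuckles on the jamb so the holes line up for the pin, and finish still holding the door there, upright and still, its weight in your grip and hardly touching the jamb, if at all. Leave the stop down, and leave the bottle, gauge block, caliper and cap wrench where they are.

Things in the scene. Friction and masses are not known exactly. Their poses are not given: they have to be found in the camera images.
- stop (a joint): travel of the red mushroom stop (push-pull type, maintained): 0 = up (running), 0.008 m = fully down on its stop. Stiff: takes about 9 to 12 N straight down all the way, and stays at whatever depth it has been pushed to; pushed only part of the way it has not tripped.
- stop_top (a point): centre of the top of the red mushroom head (head 40 mm across, its flat top 30 mm). Unpressed it is 87 mm above the counter. The yellow box under it is 72 x 72 x 55 mm, fixed to the counter. It stands on the left or the right, the door stand on the other side.
- stand: fixed white nylon panel stand, 110 (x) x 60 (y) x 35 mm high; origin at the centre of its underside. A groove 13 mm wide along its x axis, floor 8 mm above the counter, open above and at both ends, holds the door upright.
- door: loose guard door, aluminium frame and clear pane, 0.4 kg, upright in the stand's groove. Panel 130 (x) x 10 (y) x 150 mm high (z); origin: centre of its underside. Knuckle beyond the +x edge. Black pull knob, 20 mm out of the +y face at x -55, z 75 mm. Straight out from the gauge (open a quarter turn) its axes point as the bay's; other angles clear of the jamb will do. Unreported while held.
- door_hole (a point): middle of the door's hinge knuckle, on the axis of its vertical 9 mm pin hole: x 79, y 0, z 85 mm in the door's frame. The knuckle is a steel tube 18 mm across, 24 mm tall (z 73 to 97 mm), joined to the panel's edge by a 6 mm thick neck of the same height. Thin steel straps cover both faces at x 36 to 64, z 60 to 110 mm.
- door_grip (a point): place to take the door: middle of its top edge (x 0, y 0, z 150 mm in the door's frame), above its centre of mass. The edge is 10 mm thick; the top rail is flat on both faces down to 34 mm below the edge.
- bay: fixed guard frame of the cap gauge, 150 (x) x 200 (y) x 180 mm high, with a magnetic strip and three red crowns on its rear top rail (up to 195 mm); origin: centre of its underside; opening on its -x side, facing the robot. The grey jamb block is the left (+y) front post, front face at x -75 mm, y 60 to 100 mm.
- jamb_hole (a point): middle of the gap between the jamb's two fixed knuckles, on their vertical axis, where door_hole must come: x -89, y 75, z 103 mm in the bay's frame (door's underside then 18 mm above the counter). Fixed knuckles: steel tubes 18 mm across, 22 mm tall, above and below a 30 mm gap, open to -x and both sides; the hinge leaf on the jamb is 11 mm behind the axis.
- bottle: green glass sample bottle with a steel cap, 60 mm across, 150 mm tall, upright; origin at the centre of its underside. Leave it alone.
- gauge: blue plastic stepped gauge block, 60 x 35 x 27 mm; origin at the centre of its underside. Leave it alone.
- caliper: heavy chrome caliper lying flat, about 200 x 85 x 12 mm, long along its x; origin on its beam at the underside. Leave it alone.
- wrench: white nylon cap wrench lying flat, ring head 60 mm across at its +x end, 166 mm long, 14 mm high; origin at its middle, underside. Leave it alone.
Mind the look-alikes: they are no part of the job. Leave any grey look-alike of the part that bears stop alone. There is more than one size of the door; the one meant has the size given above.

How it is judged:
By the outcome, as a careful person would: the job done as asked, in the order asked, and still so for the second after the job is handed in, while the arm keeps its last pose, push and grip.
It also fails if it takes over 58 s, if anything falls off the work surface, if the arm or the gripper's body presses on something with over 40 N, if the wrist force passes 120 N, or if a joint passes its speed limit or range.

## Working session

There is one attempt and no reset: what is moved stays moved. The work goes in short steps, Python scripts to look and compute and a tool call to move; the robot and the scene stay as the last step left them, time stands still between calls to the robot, and variables do not carry over. Pictures are saved under pics/ and viewed, at most 10 in all, crops included, and the job is handed in when it is done.

Besides the shell and the picture viewer there is one more tool, called after ">>>" as name([rows], argument=value, ...), one row to a line, values as JSON. move_arm: Moves the arm, as the interface text tells. Its arguments: {"type":"object","properties":{"steps":{"type":"array","items":{"type":"array","items":{"type":"array","items":{"type":"number"}}}},"squeeze":{"type":"number"}},"required":["steps"]}

```bash
mkdir -p pics; ls; cat > h.py <<'E'
from rig import bot
import numpy as np, cv2
from scipy.spatial.transform import Rotation as R
def cam(c):
    i=bot.camera_info(c); return np.array(i["camera_matrix"]),np.array(i["T"]),i
def ray(c,rc):
    K,T,_=cam(c); p=np.linalg.inv(K)@[rc[1],rc[0],1]
    return T[:3,3],T[:3,:3]@[p[0],-p[1],-1]
def at_z(c,rc,z):
    o,d=ray(c,rc); return o+d*(z-o[2])/d[2]
def at_d(c,rc,dep):
    o,d=ray(c,rc); return o+d*dep
def proj(c,P):
    K,T,_=cam(c); q=(np.asarray(P)-T[:3,3])@T[:3,:3]; p=K@[q[0],-q[1],-q[2]]; return p[1]/p[2],p[0]/p[2]
def cloud(c,dep):
    K,T,_=cam(c); v,u=np.mgrid[:480,:640]
    p=np.stack([(u-K[0,2])/K[0,0]*dep,-(v-K[1,2])/K[1,1]*dep,-dep],-1)
    return p@T[:3,:3].T+T[:3,3]
def tw():
    s=bot.read_state(); return s,np.array(s["tool_pos"]),R.from_quat(np.array(s["tool_rot"])[[1,2,3,0]])
E
python3 - <<'E'
from h import *
for c in("top","side"):
    p,d=bot.snapshot(c); cv2.imwrite(f"pics/{c}0.png",p); np.save(f"pics/{c}0.npy",d)
    K,T,i=cam(c); print(c,i.keys(),K.round(1).tolist(),T.round(3).tolist())
    for t in["stop_top","stand","door_hole","door_grip","door","bay","jamb_hole","bottle","gauge","caliper","wrench"]:
        zz={"stop_top":.087,"door_grip":.158,"door_hole":.093,"jamb_hole":.103,"door":.008}.get(t,0)
        for r in bot.place_of(t,c): print(t,np.round(r["at"]),round(r["confidence"],2),at_z(c,r["at"],zz).round(3))
print(bot.read_state())
E
```

```text
pics
top dict_keys(['camera_matrix', 'T']) [[616.7, 0.0, 321.1], [0.0, 616.7, 238.5], [0.0, 0.0, 1.0]] [[-0.011, 0.989, -0.145, 0.312], [-1.0, -0.013, -0.007, -0.003], [-0.009, 0.145, 0.989, 1.6], [0.0, 0.0, 0.0, 1.0]]
stop_top [320. 439.] 0.73 [ 0.332 -0.277  0.087]
stop_top [266. 444.] 0.55 [ 0.461 -0.295  0.087]
stand [280. 223.] 0.67 [0.443 0.265 0.   ]
door_hole [242. 208.] 0.55 [0.527 0.288 0.093]
door_hole [346. 217.] 0.5 [0.275 0.262 0.093]
door_hole [248. 499.] 0.19 [ 0.504 -0.43   0.093]
door_grip [272. 210.] 0.76 [0.448 0.27  0.158]
door_grip [338. 237.] 0.54 [0.294 0.204 0.158]
door_grip [200. 332.] 0.26 [ 0.617 -0.02   0.158]
door [276. 221.] 0.57 [0.452 0.27  0.008]
bay [174. 358.] 0.82 [ 0.721 -0.092  0.   ]
jamb_hole [202. 335.] 0.75 [ 0.622 -0.026  0.103]
jamb_hole [270. 211.] 0.3 [0.457 0.278 0.103]
bottle [188. 193.] 0.88 [0.687 0.347 0.   ]
gauge [187. 457.] 0.84 [ 0.681 -0.354  0.   ]
caliper [245. 496.] 0.86 [ 0.524 -0.449  0.   ]
wrench [255. 147.] 0.67 [0.509 0.466 0.   ]
side dict_keys(['camera_matrix', 'T']) [[505.6, 0.0, 317.1], [0.0, 505.6, 245.7], [0.0, 0
[... 912 characters left out ...]
 ]
{'time_s': 1.2, 'qpos': array([-1.12691876,  0.32100839, -0.07008586,  1.45049238,  0.0225965 ,
        1.37082042, -0.05691002]), 'qvel': array([ 0.00073161, -0.00011439, -0.00120848,  0.0007673 , -0.00021205,
       -0.000954  ,  0.00077501]), 'effort': array([ 2.87445746e-04, -4.91099381e+01, -4.02938286e-01, -3.12777078e+01,
       -6.35927590e-02,  3.37576470e-02,  2.28948960e-05]), 'tool_pos': array([0.27087109, 0.59088856, 0.22258479]), 'tool_rot': array([2.85747260e-05, 2.13241352e-01, 9.76999552e-01, 2.38856298e-05]), 'force': array([-0.28015254,  0.12604043,  0.3584147 ]), 'ft_torque': array([-0.02399992, -0.00079764,  0.00813203]), 'grip_force': 0.0, 'width': 1.001059506584484}
```

View pics/top0.png

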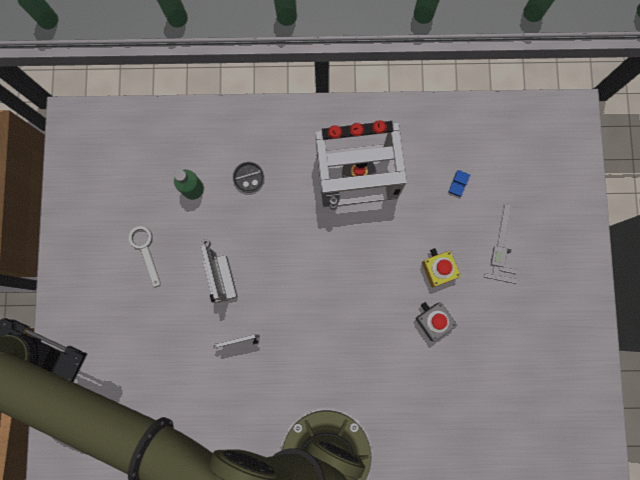

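View pics/side0.png

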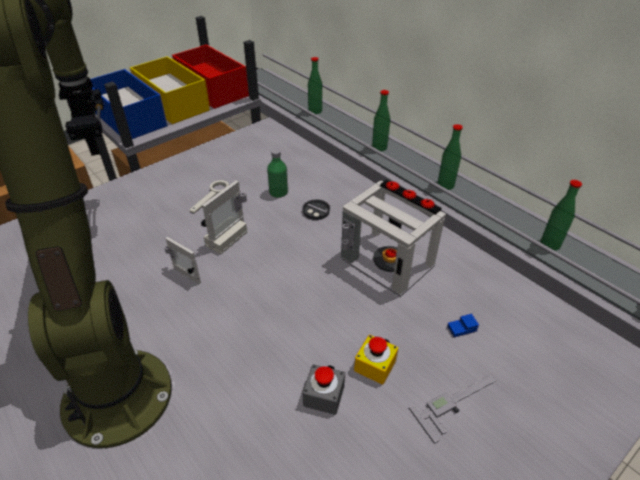

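Top view: candidates for the stop are the yellow box (266,444) and the grey look-alike (320,439). Candidates for the door are the one in the white stand (276,215) and the smaller free one (342,237). I choose the yellow stop and the door in the stand. The bay is at (170,360), its jamb knuckles at about (202,335). Next I measure with depth and take one close crop.

```bash
python3 - <<'E'
from h import *
for c in("top","side"):
    p=cv2.imread(f"pics/{c}0.png"); d=np.load(f"pics/{c}0.npy"); P=cloud(c,d)
    hsv=cv2.cvtColor(p,cv2.COLOR_BGR2HSV); v,u=np.mgrid[:480,:640]; ok=d>0
    red=((hsv[...,0]<8)|(hsv[...,0]>172))&(hsv[...,1]>150)&ok
    m=red&(abs(P[...,0]-.46)<.05)&(abs(P[...,1]+.295)<.05); print(c,"stop",m.sum(),P[m].mean(0).round(4),np.percentile(P[m][:,2],[50,95]).round(4),"med",np.median(P[m&(P[...,2]>.075)],0).round(4))
    print(" table z",np.median(P[ok&(abs(P[...,0]-.5)<.03)&(abs(P[...,1])<.1)][:,2]).round(4))
    for nm,(x,y,r),z0,z1 in(("door",(.45,.265,.11),.14,.18),("knuck",(.523,.283,.03),.085,.115),("bayt",(.72,-.09,.16),.168,.187),("bayall",(.72,-.09,.16),.10,.187),("smalldoor",(.275,.21,.1),.06,.25)):
        m=ok&(np.hypot(P[...,0]-x,P[...,1]-y)<r)&(P[...,2]>z0)&(P[...,2]<z1); Q=P[m]
        if len(Q)<5: print(nm,len(Q));continue
        (cx,cy),wh,a=cv2.minAreaRect(Q[:,:2].astype(np.float32)*1000)
        w=np.linalg.svd(Q[:,:2]-Q[:,:2].mean(0),full_matrices=False)[2][0]
        print(nm,len(Q),"mean",Q.mean(0).round(4),"rect",np.round([cx,cy,*wh,a],1),"axis deg",np.degrees(np.arctan2(w[1],w[0])).round(1),"ztop",np.percentile(Q[:,2],95).round(4))
p=cv2.imread("pics/top0.png")
a=cv2.resize(p[225:310,180:265],None,fx=4.6,fy=4.6,interpolation=2); b=cv2.resize(p[120:215,310:410],None,fx=4,fy=4)
s=cv2.imread("pics/side0.png"); e=cv2.resize(s[170:260,195:260],(390,540),interpolation=2);f=cv2.resize(s[175:295,330:450],(400,400),interpolation=2)
H=lambda i:cv2.resize(i,(390,290))
cv2.imwrite("pics/crop0.png",np.vstack([np.hstack([H(a),H(b)]),np.hstack([H(e),H(f)])]))
E
```

```text
top stop 171 [ 0.46   -0.2938  0.0854] [0.0854 0.0913] med [ 0.4599 -0.2937  0.0854]
 table z -0.0001
door 298 mean [0.4488 0.2693 0.1564] rect [449.3 270.1 129.3  11.4  15.4] axis deg -164.9 ztop 0.1636
knuck 61 mean [0.5194 0.2864 0.1004] rect [515.2 283.5  42.5  16.7  32.6] axis deg -155.2 ztop 0.1102
bayt 2709 mean [ 0.6999 -0.0911  0.1779] rect [719.3 -89.1 159.6 201.5   5.7] axis deg 95.5 ztop 0.1854
bayall 3346 mean [ 0.698  -0.0901  0.1725] rect [708.6 -89.7 182.2 201.3   6.3] axis deg 99.7 ztop 0.1851
smalldoor 171 mean [0.2859 0.2177 0.0999] rect [284.7 222.2  20.9 110.3   6.2] axis deg -78.5 ztop 0.1142
side stop 235 [ 0.4557 -0.3017  0.084 ] [0.0856 0.0885] med [ 0.4554 -0.3019  0.0858]
 table z 0.0005
door 337 mean [0.4448 0.264  0.1522] rect [449.4 266.6 131.9  16.9  16.3] axis deg -164.9 ztop 0.1601
knuck 96 mean [0.5147 0.2813 0.099 ] rect [516.6 280.   41.7  18.9  33.2] axis deg -159.2 ztop 0.1117
bayt 2431 mean [ 0.7015 -0.0994  0.1769] rect [715.7 -91.5 159.5 202.4   5.3] axis deg -83.6 ztop 0.1834
bayall 3726 mean [ 0.6959 -0.1028  0.1644] rect [706.1 -92.3 179.4 203.3   6. ] axis deg -77.7 ztop 0.1826
smalldoor 452 mean [0.2849 0.2105 0.0879] rect [284.4 219.9  26.2 114.2   5.3] axis deg -76.9 ztop 0.1111
```

View pics/crop0.png

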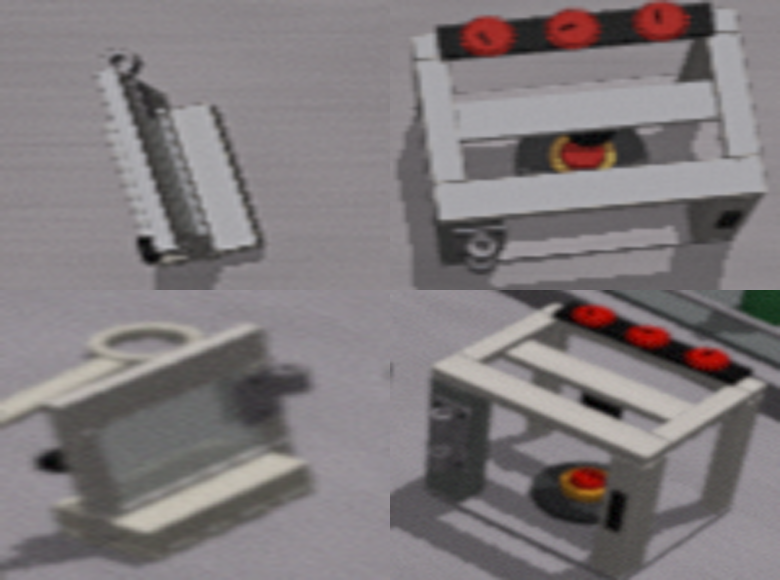

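The crop shows the stand's door (130 mm long by depth), knuckle at the far end and black knob on the left, and the hinge knuckles on the bay's left front post. Both measure as described. First I head for the yellow stop.

>>> move_arm([
  [[0,0,0,-8.8,-2.15,-1.1,0],[0,0,0,-8.8,-2.15,-1.1,0],[0,0,0,-8.8,-2.15,-1.1,0],[0,0,0,-8.8,-2.15,-1.1,0],[0,0,0,-8.8,-2.15,-1.1,0]],
], squeeze=20)

```text
time_s: 1.7
tool_pos: [0.4531, 0.4462, 0.251]
tool_rot: [0.002, 0.216, 0.976, -0.0]
force: [0.1, 0.2, 0.6]
width: 0.636
grip_force: 0.0
```

>>> move_arm([
  [[0,0,0,-7.2,-5.6,0,0],[0,0,0,-7.2,-5.6,0,0],[0,0,0,-7.2,-5.6,0,0],[0,0,0,-7.2,-5.6,0,0],[0,0,0,-7.2,-5.6,0,0]],
])

```text
time_s: 2.2
tool_pos: [0.5561, 0.2424, 0.2505]
tool_rot: [0.001, 0.216, 0.976, -0.001]
force: [0.1, 0.3, 0.2]
width: 0.17
grip_force: 0.0
```

>>> move_arm([
  [[0,0,0,-5.6,-8.0,0,0],[0,0,0,-5.6,-8.0,0,0],[0,0,0,-5.6,-8.0,0,0],[0,0,0,-5.6,-8.0,0,0],[0,0,0,-5.6,-8.0,0,0]],
])

```text
time_s: 2.7
tool_pos: [0.5978, 0.005, 0.2505]
tool_rot: [0.0, 0.214, 0.977, -0.0]
force: [0.3, -1.0, -0.9]
width: 0.003
grip_force: 0.0
```

>>> move_arm([
  [[0,0,0,-0.3,-7.3,0,0],[0,0,0,-0.3,-7.3,0,0],[0,0,0,-0.3,-7.3,0,0],[0,0,0,-0.3,-7.3,0,0],[0,0,0,-0.3,-7.3,0,0]],
])

```text
time_s: 3.2
tool_pos: [0.5259, -0.1678, 0.2508]
tool_rot: [0.001, 0.218, 0.976, -0.001]
force: [-0.1, 0.0, 0.4]
width: 0.006
grip_force: 0.0
```

```bash
cat >> h.py <<'E'
def to(P,yaw=None):
    "tool-axis units to world TCP P; yaw = wanted world angle (deg) of tool y"
    s,p,r=tw(); y=r.as_matrix()[:,1]; print("t",s["time_s"],"tcp",p.round(4),"ty ang",np.degrees(np.arctan2(y[1],y[0])).round(2),"units",(r.inv().apply(np.array(P)-p)/.025).round(2),"F",np.round(s["force"],1),"w",round(s["width"],3),"q",np.round(s["qpos"],2))
E
python3 -c "
from h import *
to([.461,-.2955,.11])"
```

```text
t 3.2 tcp [ 0.5259 -0.1678  0.2508] ty ang 64.8 units [ 0.18 -5.72  5.64] F [-0.1  0.   0.4] w 0.006 q [-0.17  0.1   0.46  1.67 -0.04  1.38  1.43]
```

>>> move_arm([
  [[0,0,0,0.18,-5.72,2,0],[0,0,0,0.18,-5.72,2,0],[0,0,0,0.18,-5.72,5.2,0],[0,0,0,0.18,-5.72,5.7,0],[0,0,0,0.18,-5.72,5.7,0]],
])

```text
time_s: 3.7
tool_pos: [0.4616, -0.2891, 0.1035]
tool_rot: [-0.003, 0.214, 0.977, 0.0]
force: [-0.3, 0.2, -0.5]
width: 0.007
grip_force: 0.0
```

>>> move_arm([
  [[0,0,0,0,0,0,0],[0,0,0,0,0,0,0],[0,0,0,0,0,0,0]],
])

```text
time_s: 4.0
tool_pos: [0.4669, -0.2887, 0.1094]
tool_rot: [0.002, 0.212, 0.977, 0.0]
force: [0.1, 0.2, -0.7]
width: 0.005
grip_force: 0.0
```

```bash
python3 -c "
from h import *
to([.461,-.2955,.085])"
```

```text
t 4.0 tcp [ 0.4669 -0.2887  0.1094] ty ang 65.49 units [ 0.1  -0.35  0.97] F [ 0.1  0.2 -0.7] w 0.005 q [ 0.01  0.21  0.56  1.86 -0.12  1.1   1.75]
```

>>> move_arm([
  [[0,0,0,0.1,-0.35,0,0],[0,0,0,0.1,-0.35,0.4,0],[0,0,0,0.1,-0.35,0.8,0],[0,0,0,0.1,-0.35,0.9,0],[0,0,0,0.1,-0.35,1.0,0]],
])

```text
time_s: 4.5
tool_pos: [0.4593, -0.2964, 0.0831]
tool_rot: [0.0, 0.213, 0.977, -0.0]
force: [-2.3, 0.6, 9.0]
width: 0.006
grip_force: 4.5
```

>>> move_arm([
  [[0,0,0,0,0,0.06,0],[0,0,0,0,0,0.12,0],[0,0,0,0,0,0.18,0],[0,0,0,0,0,0.24,0],[0,0,0,0,0,0.24,0]],
])

```text
time_s: 5.0
tool_pos: [0.4594, -0.2965, 0.0789]
tool_rot: [0.0, 0.213, 0.977, 0.0]
force: [-5.0, 2.1, 17.6]
width: 0.005
grip_force: 9.4
```

>>> move_arm([
  [[0,0,0,0,0,0.04,0],[0,0,0,0,0,0.08,0],[0,0,0,0,0,0.08,0]],
])

```text
time_s: 5.3
tool_pos: [0.4595, -0.2965, 0.0787]
tool_rot: [0.001, 0.213, 0.977, 0.001]
force: [-9.0, 5.7, 30.4]
width: 0.004
grip_force: 15.3
```

>>> move_arm([
  [[0,0,0,0,0,-2,0],[0,0,0,0,0,-4,0],[0,0,0,0,0,-6,0],[0,0,0,-0.2,1.8,-6.8,0],[0,0,0,-0.2,3.5,-6.8,0]],
])

```text
time_s: 5.8
tool_pos: [0.5022, -0.2194, 0.2485]
tool_rot: [0.004, 0.215, 0.977, 0.0]
force: [1.4, -0.3, -0.0]
width: 0.006
grip_force: 0.0
```

>>> move_arm([
  [[0,0,0,-0.3,8.9,0,0.8],[0,0,0,-0.3,8.9,0,0.8],[0,0,0,-0.3,8.9,0,0.8],[0,0,0,-0.3,8.9,0,0.8],[0,0,0,-0.3,8.9,0,0.8]],
])

```text
time_s: 6.3
tool_pos: [0.6004, -0.0125, 0.2431]
tool_rot: [-0.001, 0.21, 0.978, 0.001]
force: [-0.2, -0.2, 0.6]
width: 0.374
grip_force: 0.0
```

>>> move_arm([
  [[0,0,-1,4.4,7.7,0,0.8],[0,0,-2,4.4,7.7,0,0.8],[0,0,-3,4.4,7.7,0,0.8],[0,0,-4,4.4,7.7,0,0.8],[0,0,-5,4.4,7.7,0,0.8]],
])

```text
time_s: 6.8
tool_pos: [0.5772, 0.2086, 0.2433]
tool_rot: [-0.001, -0.141, 0.99, 0.002]
force: [0.4, 0.6, 0.3]
width: 0.776
grip_force: 0.0
```

```bash
python3 -c "
from h import *
to([.449,.2685,.22])
for c in('top','side'):
    p,d=bot.snapshot(c); cv2.imwrite(f'pics/{c}1.png',p)
    P=cloud(c,d); hsv=cv2.cvtColor(p,cv2.COLOR_BGR2HSV)
    m=((hsv[...,0]<8)|(hsv[...,0]>172))&(hsv[...,1]>150)&(d>0)&(abs(P[...,0]-.46)<.05)&(abs(P[...,1]+.295)<.05)
    print(c,m.sum(),P[m].mean(0).round(4),np.median(P[m][:,2]).round(4))
"
```

```text
t 6.8 tcp [0.5772 0.2086 0.2433] ty ang 106.16 units [4.26 3.73 0.95] F [0.4 0.6 0.3] w 0.776 q [-0.51  0.23  0.14  1.52 -0.04  1.39  1.49]
top 167 [ 0.4602 -0.294   0.0771] 0.0771
side 215 [ 0.4556 -0.3015  0.077 ] 0.0774
```

>>> move_arm([
  [[0,0,0.1,4.26,3.73,0,0.8],[0,0,0.1,4.26,3.73,0,0.8],[0,0,0.1,4.26,3.73,0,0.8],[0,0,0.1,4.26,3.73,1,0.8],[0,0,0.1,4.26,3.73,1,0.8]],
])

```text
time_s: 7.4
tool_pos: [0.4502, 0.2613, 0.2167]
tool_rot: [-0.002, -0.126, 0.992, -0.001]
force: [-0.6, -0.5, 0.1]
width: 0.797
grip_force: 0.0
```

>>> move_arm([
  [[0,0,0,0,0,0,0.8],[0,0,0,0,0,0,0.8],[0,0,0,0,0,0,0.8]],
])

```text
time_s: 7.7
tool_pos: [0.4535, 0.2623, 0.2203]
tool_rot: [0.001, -0.126, 0.992, 0.0]
force: [-0.7, 0.2, -0.0]
width: 0.802
grip_force: 0.0
```

```bash
python3 -c "
from h import *
to([.449,.2685,.126])"
```

```text
t 7.7 tcp [0.4535 0.2623 0.2203] ty ang 104.43 units [0.12 0.28 3.77] F [-0.7  0.2 -0. ] w 0.802 q [-0.64  0.05  0.06  1.77 -0.    1.32  1.25]
```

>>> move_arm([
  [[0,0,-0.12,0.12,0.28,0.5,0.8],[0,0,-0.12,0.12,0.28,1.5,0.8],[0,0,-0.12,0.12,0.28,2.5,0.8],[0,0,-0.12,0.12,0.28,3.3,0.8],[0,0,-0.12,0.12,0.28,3.77,0.8]],
])

```text
time_s: 8.2
tool_pos: [0.4463, 0.2687, 0.1229]
tool_rot: [-0.001, -0.135, 0.991, -0.001]
force: [-0.3, 0.7, 1.1]
width: 0.798
grip_force: 0.0
```

>>> move_arm([
  [[0,0,0,0,0,0,0.6],[0,0,0,0,0,0,0.45],[0,0,0,0,0,0,0.45],[0,0,0,0,0,0,0.4]],
])

```text
time_s: 8.6
tool_pos: [0.4482, 0.2695, 0.1265]
tool_rot: [0.001, -0.135, 0.991, 0.0]
force: [0.1, -0.3, 0.1]
width: 0.522
grip_force: 0.0
```

```bash
python3 -c "
from h import *
to([.449,.2685,.126])
p,d=bot.snapshot('side'); q,d=bot.snapshot('top')
cv2.imwrite('pics/g1.png',np.hstack([cv2.resize(p[130:280,150:290],(390,420),interpolation=2),cv2.resize(q[215:325,160:262],(390,420),interpolation=2)]))
"
```

```text
t 8.6 tcp [0.4482 0.2695 0.1265] ty ang 105.53 units [-0.02 -0.05  0.02] F [ 0.1 -0.3  0.1] w 0.522 q [-0.64  0.12  0.05  1.89 -0.01  1.13  1.26]
```

View pics/g1.png

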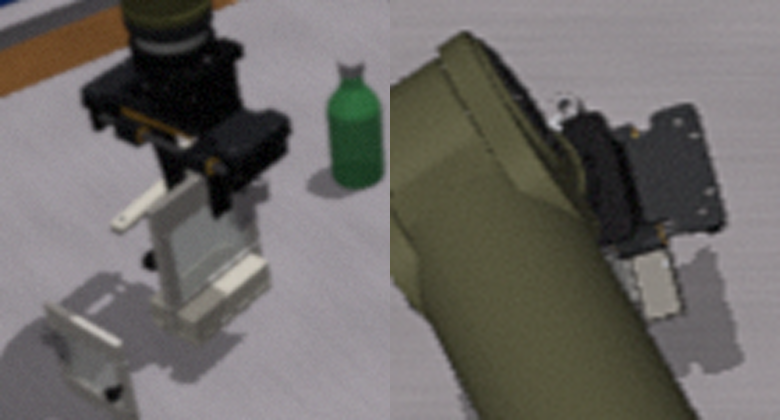

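The picture shows the fingers straddling the door's top edge near its middle (crop 190,195), the knuckle in view at (565,105) of the right half. I close the gripper.

>>> move_arm([
  [[0,0,0,0,0,0,0.2],[0,0,0,0,0,0,0.1],[0,0,0,0,0,0,0],[0,0,0,0,0,0,0],[0,0,0,0,0,0,0]],
], squeeze=40)

```text
time_s: 9.2
tool_pos: [0.4476, 0.2688, 0.1253]
tool_rot: [0.0, -0.135, 0.991, -0.0]
force: [-0.7, 0.3, 0.6]
width: 0.111
grip_force: 40.0
```

>>> move_arm([
  [[0,0,0,0,0,0,0],[0,0,0,0,0,0,0],[0,0,0,0,0,0,0]],
])

```text
time_s: 9.5
tool_pos: [0.4476, 0.2689, 0.1253]
tool_rot: [0.0, -0.135, 0.991, -0.0]
force: [-0.4, -0.7, 0.1]
width: 0.112
grip_force: 40.0
```

>>> move_arm([
  [[0,0,0,0,0,-0.3,0],[0,0,0,0,0,-0.8,0],[0,0,0,0,0,-1.4,0],[0,0,0,0,0,-2.0,0],[0,0,0,0,0,-2.6,0]],
])

```text
time_s: 10.0
tool_pos: [0.4474, 0.2691, 0.1915]
tool_rot: [0.0, -0.135, 0.991, 0.0]
force: [0.1, -0.3, -3.5]
width: 0.113
grip_force: 40.0
```

>>> move_arm([
  [[0,0,0,0,0,0,0],[0,0,0,0,0,0,0],[0,0,0,0,0,0,0]],
])

```text
time_s: 10.3
tool_pos: [0.4469, 0.2687, 0.1894]
tool_rot: [-0.001, -0.135, 0.991, -0.0]
force: [0.0, -0.9, -4.1]
width: 0.114
grip_force: 40.0
```

```bash
cat > m.py <<'E'
from h import *
# jamb hole by several ways, door knuckle by network at the height expected
s,p,r=tw(); zt=p[2]-.126+.008+.085
print("expected knuckle z",zt.round(4))
for c in("top","side"):
    im,d=bot.snapshot(c)
    for t,z in(("door_hole",zt),("jamb_hole",.103)):
        for k in bot.place_of(t,c)[:3]: print(c,t,np.round(k["at"],1),round(k["confidence"],2),at_z(c,k["at"],z).round(4))
E
python3 m.py; python3 -c "
from h import *
to([.6,0,.2])
for c in('top','side'): print(c,proj(c,[.6217,-.024,.103]))
p,d=bot.snapshot('side'); q,d=bot.snapshot('top')
cv2.imwrite('pics/g2.png',np.hstack([cv2.resize(p[130:260,170:290],(390,420),interpolation=2),cv2.resize(q[215:315,170:262],(390,420),interpolation=2)]))
"
```

```text
expected knuckle z 0.1564
top door_hole [238.5 201.9] 0.67 [0.5277 0.2901 0.1564]
top door_hole [274.6 215.5] 0.61 [0.4415 0.2566 0.1564]
top jamb_hole [201.5 332.7] 0.7 [ 0.6241 -0.0218  0.103 ]
side door_hole [249.1 165.8] 0.92 [0.2373 0.1688 0.1564]
side door_hole [180.7 241.4] 0.87 [0.52   0.2779 0.1564]
side jamb_hole [239.7 343.6] 0.91 [ 0.6088 -0.0315  0.103 ]
t 10.6 tcp [0.4474 0.2689 0.1899] ty ang 105.53 units [ -3.  -12.   -0.4] F [-0.5  0.5 -4.6] w 0.113 q [-0.64  0.07  0.05  1.81 -0.    1.26  1.25]
top (np.float64(202.44060634500102), np.float64(333.6087389022565))
side (np.float64(235.91829491801926), np.float64(345.3558627567822))
```

View pics/g2.png

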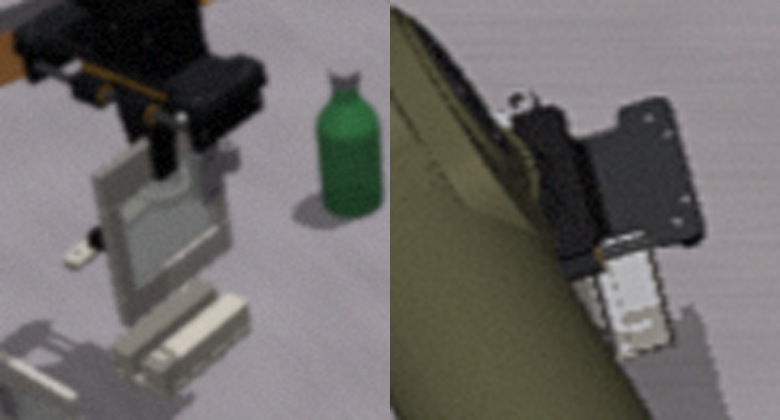

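The door hangs clear of the stand (crop bottom edge near 180,270), upright. Next I refine the jamb position from the bay's edges and the ring seen from above.

```bash
cat > j.py <<'E'
from h import *
from scipy.optimize import minimize
for c in("top","side"):
    d=np.load(f"pics/{c}0.npy"); P=cloud(c,d)
    m=(d>0)&(np.hypot(P[...,0]-.72,P[...,1]+.09)<.16)&(P[...,2]>.172)&(P[...,2]<.186); Q=P[m][:,:2]
    pad=.5*1.4/616
    def unpack(x): 
        a=x[2]; R2=np.array([[np.cos(a),-np.sin(a)],[np.sin(a),np.cos(a)]]); return R2,(Q-x[:2])@R2
    res=[]
    for a in np.radians(np.arange(3,9,.25)):
        R2=np.array([[np.cos(a),-np.sin(a)],[np.sin(a),np.cos(a)]]); q=Q@R2
        # sharpness of front edge and the sides: robust extents
        fr=[np.percentile(q[abs(q[:,1]-y)<.006,0],2) for y in np.linspace(np.percentile(q[:,1],8),np.percentile(q[:,1],92),14)]
        res.append((np.std(fr),a,np.median(fr),np.percentile(q[:,1],[.5,99.5])))
    s,a,fx,(y0,y1)=min(res,key=lambda t:t[0]); R2=np.array([[np.cos(a),-np.sin(a)],[np.sin(a),np.cos(a)]])
    print(c,"yaw",np.degrees(a).round(2),"sd",s.round(4),"width y",(y1-y0).round(4),"org",(R2@[fx+.075,(y0+y1)/2]).round(4),"hole",(R2@[fx-.014,(y0+y1)/2+.075]).round(4))
    for r in bot.place_of("jamb_hole",c)[:1]: print(r["at"])
    print("proj ring top for (.6217,-.024):",np.round(proj(c,[.6217,-.024,.140]),1))
print("ring px -> ",at_z("top",(200.3,333.6),.140).round(4))
im=cv2.imread("pics/top0.png")[185:215,318:350]; sd=cv2.imread("pics/side0.png")[195:270,325:375]
cv2.imwrite("pics/j.png",np.hstack([cv2.resize(im,(400,375),interpolation=0),cv2.resize(sd,(250,375),interpolation=0)]))
E
python3 j.py
```

```text
top yaw 5.75 sd 0.0007 width y 0.1989 org [ 0.7161 -0.0886] hole [ 0.62   -0.0229]
[200.0, 333.6]
proj ring top for (.6217,-.024): [199.3 333.8]
side yaw 6.0 sd 0.0005 width y 0.2 org [ 0.7142 -0.0921] hole [ 0.6178 -0.0268]
[191.3, 276.0]
proj ring top for (.6217,-.024): [224.7 345.9]
ring px ->  [ 0.6193 -0.0235  0.14  ]
```

View pics/j.png

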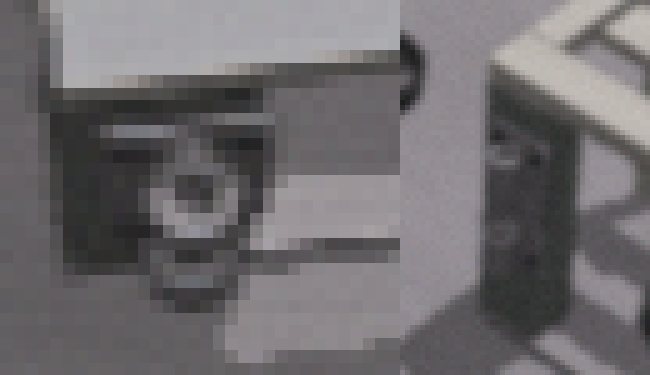

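Upper ring in the left crop is centred at (195,193), consistent with the bay-edge fit. Robot-corrected hole: about (0.619, -0.024). I move to 60 mm in front of the jamb.

>>> move_arm([
  [[0,0,0,0.2,-0.7,0,0],[0,0,0,0.4,-2.0,0,0],[0,0,0,0.6,-3.4,0,0],[0,0,0,0.8,-4.8,0,0],[0,0,0,1.03,-6.1,0,0]],
])

```text
time_s: 11.3
tool_pos: [0.4636, 0.1124, 0.1905]
tool_rot: [0.0, -0.135, 0.991, -0.0]
force: [0.5, 0.0, -3.6]
width: 0.114
grip_force: 40.0
```

>>> move_arm([
  [[0,0,0.2,0.2,-1.4,0,0],[0,0,0.4,0.4,-2.8,0,0],[0,0,0.7,0.7,-4.2,0,0],[0,0,1.0,0.9,-5.4,0,0],[0,0,1.21,1.03,-6.1,0,0]],
])

```text
time_s: 11.8
tool_pos: [0.4792, -0.0425, 0.1906]
tool_rot: [0.0, -0.048, 0.999, -0.0]
force: [-0.2, 0.2, -5.3]
width: 0.11
grip_force: 40.0
```

>>> move_arm([
  [[0,0,0,0,0,0.4,0],[0,0,0,0,0,0.9,0],[0,0,0,0,0,1.4,0],[0,0,0,0,0,1.8,0],[0,0,0,0,0,2.0,0]],
])

```text
time_s: 12.3
tool_pos: [0.4786, -0.0376, 0.1384]
tool_rot: [-0.001, -0.052, 0.999, -0.0]
force: [0.9, 0.1, -4.4]
width: 0.113
grip_force: 40.0
```

>>> move_arm([
  [[0,0,0,0,0,0,0],[0,0,0,0,0,0,0],[0,0,0,0,0,0,0]],
])

```text
time_s: 12.6
tool_pos: [0.4802, -0.0385, 0.1409]
tool_rot: [0.001, -0.051, 0.999, 0.0]
force: [-0.4, 0.6, -4.1]
width: 0.111
grip_force: 40.0
```

```bash
python3 m.py; python3 -c "
from h import *
to([.5386,-.032,.1353])
p,d=bot.snapshot('side'); q,d2=bot.snapshot('top'); np.save('pics/s3.npy',d);np.save('pics/t3.npy',d2);cv2.imwrite('pics/s3.png',p);cv2.imwrite('pics/t3.png',q)
cv2.imwrite('pics/g3.png',np.hstack([cv2.resize(p[190:300,250:370],(440,400),interpolation=2),cv2.resize(q[180:270,300:380],(360,400),interpolation=2)]))
"
```

```text
expected knuckle z 0.1079
top door_hole [347.3 214.8] 0.55 [0.2719 0.2647 0.1079]
top jamb_hole [203.  332.5] 0.69 [ 0.6203 -0.0212  0.103 ]
top jamb_hole [247.  499.5] 0.69 [ 0.5054 -0.4274  0.103 ]
top jamb_hole [172. 361.] 0.4 [ 0.6981 -0.0933  0.103 ]
side door_hole [251.6 328.9] 0.87 [ 0.5491 -0.0437  0.1079]
side door_hole [249.  164.1] 0.81 [0.2515 0.225  0.1079]
side door_hole [239. 226.] 0.67 [0.3857 0.1572 0.1079]
side jamb_hole [237.6 343.8] 0.94 [ 0.6145 -0.0261  0.103 ]
side jamb_hole [405.5 451.3] 0.5 [ 0.4513 -0.4931  0.103 ]
t 12.9 tcp [ 0.4798 -0.0386  0.1405] ty ang 95.85 units [-2.37  0.02  0.21] F [ 0.1  0.5 -3.8] w 0.114 q [-0.33  0.01  0.36  1.98 -0.01  1.15  1.71]
```

View pics/g3.png

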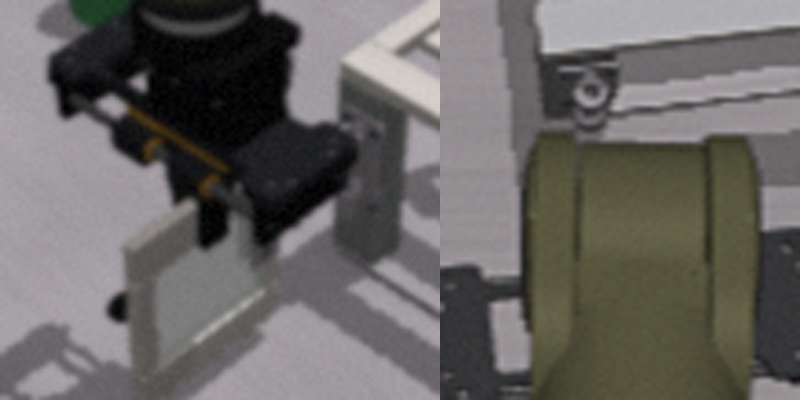

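The side view shows the door held upright in front of the jamb, with the gripper hiding the knuckle. From above the arm hides it too. I check the calibration locally against the held door in the depth image.

```bash
python3 - <<'E'
from h import *
d=np.load("pics/s3.npy"); P=cloud("side",d); s,p,r=tw()
a=np.radians(5.85); R2=np.array([[np.cos(a),-np.sin(a)],[np.sin(a),np.cos(a)]])
L=(P[...,:2]-p[:2])@R2; z=P[...,2]-(p[2]-.1173)   # door frame, if door underside 117.3 below TCP
m=(d>0)&(abs(L[...,1]+.005)<.012)&(z>.004)&(z<.14)&(L[...,0]>-.08)&(L[...,0]<.08)
fr=m&(z>.02)&((L[...,0]<-.05)); 
print("face y: low band",np.median(L[m&(z<.03)][:,1]).round(4),"left band",np.median(L[fr][:,1]).round(4),"x lo/hi",np.percentile(L[m&(z<.05)][:,0],[1,99]).round(4),"x lo top",np.percentile(L[m&(z>.08)][:,0],1).round(4))
for x0 in(-.05,-.02,.01,.04,.055):
    q=m&(abs(L[...,0]-x0)<.008); zz=z[(d>0)&(abs(L[...,0]-x0)<.008)&(abs(L[...,1]+.005)<.006)]; print(x0,"zmin",np.percentile(zz,[1,5]).round(4),"y",np.median(L[q&(z<.03)][:,1]).round(4))
b=(P[...,:2]-[.619,-.0238])@R2  # hole-centred bay frame
k=(d>0)&(np.abs(b[...,0]-.014)<.012)&(P[...,2]>.03)&(P[...,2]<.09)&(b[...,1]>-.013)&(b[...,1]<.03)
print("jamb face x (exp .014)",np.median(b[k][:,0]).round(4))
k=(d>0)&(b[...,0]>.02)&(b[...,0]<.045)&(abs(b[...,1]+.015)<.01)&(P[...,2]>.05)&(P[...,2]<.15)
print("jamb inner y (exp -.015)",k.sum(),np.median(b[k][:,1]).round(4))
# top0: the ring tops
for px,zz in(((242.7,206.7),.105),((200.1,333.1),.140)): print(at_z("top",px,zz).round(4))
print("exp door hole at grip",(np.array([.4476,.2689])+.0808*np.array([np.cos(np.radians(15.53)),np.sin(np.radians(15.53))])).round(4))
E
```

```text
face y: low band -0.0051 left band -0.0043 x lo/hi [-0.0645  0.0645] x lo top -0.0646
-0.05 zmin [-0.0236 -0.0219] y -0.0053
-0.02 zmin [-0.0245 -0.0217] y -0.0055
0.01 zmin [-0.026  -0.0235] y -0.0054
0.04 zmin [-0.0261 -0.0233] y -0.0055
0.055 zmin [-0.0255 -0.0234] y -0.005
jamb face x (exp .014) 0.0131
jamb inner y (exp -.015) 156 -0.0165
[0.5248 0.2886 0.105 ]
[ 0.6198 -0.0223  0.14  ]
exp door hole at grip [0.5255 0.2905]
```

>>> move_arm([
  [[0,0,0,0,0.04,0.21,0],[0,0,0,-0.4,0.04,0.21,0],[0,0,0,-0.8,0.04,0.21,0],[0,0,0,-1.1,0.04,0.21,0],[0,0,0,-1.3,0.04,0.21,0]],
])

```text
time_s: 13.5
tool_pos: [0.5131, -0.0342, 0.135]
tool_rot: [0.0, -0.051, 0.999, -0.0]
force: [-0.4, -0.5, -4.4]
width: 0.109
grip_force: 40.0
```

>>> move_arm([
  [[0,0,0,0,0,0,0],[0,0,0,0,0,0,0],[0,0,0,0,0,0,0]],
])

```text
time_s: 13.8
tool_pos: [0.5115, -0.0345, 0.1349]
tool_rot: [-0.0, -0.051, 0.999, 0.0]
force: [-0.2, 0.2, -4.5]
width: 0.114
grip_force: 40.0
```

```bash
python3 -c "
from h import *
to([.5394,-.0316,.1353])"
```

```text
t 13.8 tcp [ 0.5115 -0.0345  0.1349] ty ang 95.85 units [-1.12  0.   -0.01] F [-0.2  0.2 -4.5] w 0.114 q [-0.33  0.09  0.37  1.91 -0.04  1.15  1.72]
```

>>> move_arm([
  [[0,0,0,-0.15,0,0,0],[0,0,0,-0.3,0,0,0],[0,0,0,-0.45,0,0,0],[0,0,0,-0.6,0,0,0],[0,0,0,-0.6,0,0,0]],
])

```text
time_s: 14.3
tool_pos: [0.5274, -0.0327, 0.1351]
tool_rot: [0.0, -0.051, 0.999, -0.0]
force: [0.5, -0.5, -4.0]
width: 0.114
grip_force: 40.0
```

>>> move_arm([
  [[0,0,0,-0.12,0,0,0],[0,0,0,-0.24,0,0,0],[0,0,0,-0.36,0,0,0],[0,0,0,-0.5,0,0,0],[0,0,0,-0.5,0,0,0]],
])

```text
time_s: 14.8
tool_pos: [0.5398, -0.0314, 0.1351]
tool_rot: [0.0, -0.051, 0.999, -0.0]
force: [0.1, -0.4, -3.5]
width: 0.109
grip_force: 40.0
```

```bash
python3 -c "
from h import *
to([.5394,-.0316,.1353])
p,d=bot.snapshot('side'); q,d2=bot.snapshot('top'); np.save('pics/s4.npy',d);cv2.imwrite('pics/s4.png',p);cv2.imwrite('pics/t4.png',q)
cv2.imwrite('pics/g4.png',np.hstack([cv2.resize(p[190:290,290:390],(400,400),interpolation=2),cv2.resize(q[185:225,315:355],(400,400),interpolation=2)]))
"
```

```text
t 14.8 tcp [ 0.5398 -0.0314  0.1351] ty ang 95.87 units [ 0.02 -0.01 -0.01] F [ 0.1 -0.4 -3.5] w 0.109 q [-0.33  0.15  0.37  1.85 -0.06  1.15  1.73]
```

View pics/g4.png

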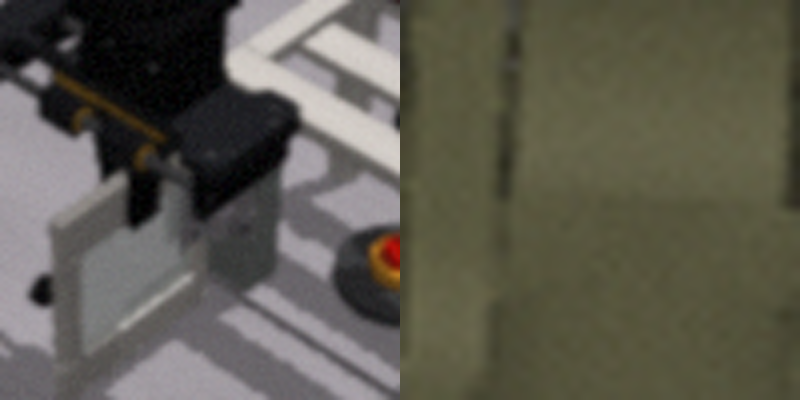

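Door is at the jamb with no contact force; the gripper and arm hide the knuckles. I feel for the leaf, which should be 2 mm further in.

>>> move_arm([
  [[0,0,0,-0.03,0,0,0],[0,0,0,-0.06,0,0,0],[0,0,0,-0.06,0,0,0]],
])

```text
time_s: 15.2
tool_pos: [0.5408, -0.0314, 0.1351]
tool_rot: [0.0, -0.051, 0.999, 0.0]
force: [0.2, -0.1, -3.9]
width: 0.113
grip_force: 40.0
```

>>> move_arm([
  [[0,0,0,-0.03,0,0,0],[0,0,0,-0.05,0,0,0],[0,0,0,-0.05,0,0,0]],
])

```text
time_s: 15.5
tool_pos: [0.5414, -0.0313, 0.135]
tool_rot: [-0.001, -0.051, 0.999, 0.0]
force: [-2.1, -0.1, -2.2]
width: 0.113
grip_force: 40.0
```

```bash
python3 -c "
from h import *
to([.5394,-.0316,.1353])"
```

```text
t 15.5 tcp [ 0.5414 -0.0313  0.135 ] ty ang 95.85 units [ 0.08 -0.   -0.01] F [-2.1 -0.1 -2.2] w 0.113 q [-0.33  0.16  0.37  1.84 -0.06  1.15  1.73]
```

Leaf contact at x≈0.5412, so aligned x is 0.5392, matching the vision estimate. I check y by touch: step out sideways to +y, rise to the upper knuckle's height and touch its side gently.

>>> move_arm([
  [[0,0,0,0.2,0,0,0],[0,0,0,0.2,0.4,0,0],[0,0,0,0.2,0.9,0,0],[0,0,0,0.2,1.4,0,0],[0,0,0,0.2,1.6,0,0]],
])

```text
time_s: 16.0
tool_pos: [0.5328, 0.0112, 0.1351]
tool_rot: [0.0, -0.053, 0.999, 0.001]
force: [-0.5, -0.2, -4.3]
width: 0.108
grip_force: 40.0
```

>>> move_arm([
  [[0,0,0,0,0,-0.3,0],[0,0,0,0,0,-0.7,0],[0,0,0,0,0,-1,0],[0,0,0,0,0,-1,0],[0,0,0,0,0,-1,0]],
])

```text
time_s: 16.5
tool_pos: [0.5332, 0.0076, 0.1605]
tool_rot: [0.0, -0.051, 0.999, 0.0]
force: [-0.4, 0.1, -4.1]
width: 0.112
grip_force: 40.0
```

>>> move_arm([
  [[0,0,0,0,-0.2,0,0],[0,0,0,0,-0.4,0,0],[0,0,0,0,-0.6,0,0],[0,0,0,0,-0.68,0,0],[0,0,0,0,-0.68,0,0]],
])

```text
time_s: 17.0
tool_pos: [0.5346, -0.0096, 0.16]
tool_rot: [-0.0, -0.051, 0.999, -0.0]
force: [0.7, 0.2, -3.5]
width: 0.111
grip_force: 40.0
```

```bash
python3 -c "
from h import *
to([.5392,-.0316,.1353])"
```

```text
t 17.0 tcp [ 0.5346 -0.0096  0.16  ] ty ang 95.79 units [-0.09 -0.89  0.99] F [ 0.7  0.2 -3.5] w 0.111 q [-0.36  0.12  0.35  1.83 -0.04  1.2   1.68]
```

>>> move_arm([
  [[0,0,0,0,-0.03,0,0],[0,0,0,0,-0.06,0,0],[0,0,0,0,-0.09,0,0],[0,0,0,0,-0.09,0,0]],
])

```text
time_s: 17.4
tool_pos: [0.5348, -0.0111, 0.1601]
tool_rot: [0.0, -0.051, 0.999, -0.0]
force: [-1.5, -0.2, -4.5]
width: 0.11
grip_force: 40.0
```

>>> move_arm([
  [[0,0,0,0,-0.03,0,0],[0,0,0,0,-0.05,0,0],[0,0,0,0,-0.05,0,0]],
])

```text
time_s: 17.7
tool_pos: [0.535, -0.0125, 0.1601]
tool_rot: [0.0, -0.051, 0.999, 0.0]
force: [-0.0, -0.2, -3.9]
width: 0.112
grip_force: 40.0
```

>>> move_arm([
  [[0,0,0,0,-0.03,0,0],[0,0,0,0,-0.05,0,0],[0,0,0,0,-0.05,0,0]],
])

```text
time_s: 18.0
tool_pos: [0.5351, -0.0138, 0.1601]
tool_rot: [0.0, -0.051, 0.999, -0.0]
force: [0.2, 0.5, -3.8]
width: 0.112
grip_force: 40.0
```

>>> move_arm([
  [[0,0,0,0,-0.02,0,0],[0,0,0,0,-0.04,0,0],[0,0,0,0,-0.04,0,0]],
])

```text
time_s: 18.3
tool_pos: [0.5352, -0.0147, 0.1601]
tool_rot: [0.0, -0.051, 0.999, -0.0]
force: [-0.7, -0.0, -4.2]
width: 0.113
grip_force: 40.0
```

>>> move_arm([
  [[0,0,0,0,-0.02,0,0],[0,0,0,0,-0.04,0,0],[0,0,0,0,-0.04,0,0]],
])

```text
time_s: 18.6
tool_pos: [0.5353, -0.0157, 0.1601]
tool_rot: [0.0, -0.051, 0.999, -0.0]
force: [0.6, 0.2, -4.6]
width: 0.115
grip_force: 40.0
```

>>> move_arm([
  [[0,0,0,0,-0.02,0,0],[0,0,0,0,-0.04,0,0],[0,0,0,0,-0.04,0,0]],
])

```text
time_s: 18.9
tool_pos: [0.5354, -0.0165, 0.1601]
tool_rot: [0.0, -0.051, 0.999, 0.0]
force: [0.0, -0.2, -4.3]
width: 0.113
grip_force: 40.0
```

>>> move_arm([
  [[0,0,0,0,-0.02,0,0],[0,0,0,0,-0.04,0,0],[0,0,0,0,-0.04,0,0]],
])

```text
time_s: 19.2
tool_pos: [0.5354, -0.017, 0.1601]
tool_rot: [-0.0, -0.051, 0.999, 0.0]
force: [0.3, 0.3, -3.8]
width: 0.112
grip_force: 40.0
```

>>> move_arm([
  [[0,0,0,0,-0.02,0,0],[0,0,0,0,-0.04,0,0],[0,0,0,0,-0.04,0,0]],
])

```text
time_s: 19.5
tool_pos: [0.5354, -0.0176, 0.1601]
tool_rot: [-0.0, -0.052, 0.999, 0.001]
force: [-1.9, 4.3, -2.4]
width: 0.112
grip_force: 40.1
```

>>> move_arm([
  [[0,0,0,0,-0.02,0,0],[0,0,0,0,-0.04,0,0],[0,0,0,0,-0.04,0,0]],
])

```text
time_s: 19.8
tool_pos: [0.5355, -0.0181, 0.1601]
tool_rot: [-0.0, -0.052, 0.999, 0.001]
force: [-1.9, 6.1, -1.2]
width: 0.113
grip_force: 40.2
```

```bash
python3 -c "
from h import *
to([.5392,-.0316,.1353]); print(bot.read_state()['ft_torque'])"
```

```text
t 19.8 tcp [ 0.5355 -0.0181  0.1601] ty ang 95.94 units [-0.09 -0.56  0.99] F [-1.9  6.1 -1.2] w 0.113 q [-0.35  0.12  0.36  1.83 -0.05  1.2   1.7 ]
[1.51252385 0.41374028 0.45601834]
```

Touch at y≈-0.0166, about 2.5 mm later than vision expected. I touch the other side too and take the middle.

>>> move_arm([
  [[0,0,0,0,0.3,0,0],[0,0,0,0.3,0.3,0,0],[0,0,0,0.8,0.3,0,0],[0,0,0,1.3,0.3,0,0],[0,0,0,1.4,0.3,0,0]],
])

```text
time_s: 20.3
tool_pos: [0.498, -0.0168, 0.1599]
tool_rot: [-0.001, -0.05, 0.999, 0.0]
force: [0.8, 0.1, -4.8]
width: 0.107
grip_force: 40.0
```

>>> move_arm([
  [[0,0,0,0,-0.4,0,0],[0,0,0,0,-0.9,0,0],[0,0,0,0,-1.4,0,0],[0,0,0,0,-1.8,0,0],[0,0,0,0,-1.85,0,0]],
])

```text
time_s: 20.8
tool_pos: [0.5051, -0.0644, 0.1601]
tool_rot: [0.0, -0.049, 0.999, -0.001]
force: [-0.1, 0.5, -3.7]
width: 0.109
grip_force: 40.0
```

>>> move_arm([
  [[0,0,0,0,0,0,0],[0,0,0,-0.4,0,0,0],[0,0,0,-0.9,0,0,0],[0,0,0,-1.3,0,0,0],[0,0,0,-1.4,0,0,0]],
])

```text
time_s: 21.3
tool_pos: [0.5414, -0.0573, 0.16]
tool_rot: [0.0, -0.052, 0.999, -0.0]
force: [0.3, -0.0, -3.8]
width: 0.11
grip_force: 40.0
```

>>> move_arm([
  [[0,0,0,0,0,0,0],[0,0,0,0,0.04,0,0],[0,0,0,0,0.04,0,0]],
])

```text
time_s: 21.6
tool_pos: [0.5392, -0.057, 0.16]
tool_rot: [-0.0, -0.051, 0.999, 0.0]
force: [-0.0, 0.5, -4.0]
width: 0.11
grip_force: 40.0
```

```bash
python3 -c "
from h import *
to([.5395,-.0342,.1353])"
```

```text
t 21.6 tcp [ 0.5392 -0.057   0.16  ] ty ang 95.85 units [-0.11  0.91  0.99] F [-0.   0.5 -4. ] w 0.11 q [-0.31  0.13  0.4   1.82 -0.06  1.2   1.78]
```

>>> move_arm([
  [[0,0,0,0,0.03,0,0],[0,0,0,0,0.07,0,0],[0,0,0,0,0.1,0,0],[0,0,0,0,0.1,0,0]],
])

```text
time_s: 22.0
tool_pos: [0.5393, -0.0544, 0.1601]
tool_rot: [0.0, -0.051, 0.999, 0.0]
force: [0.2, 1.2, -3.8]
width: 0.109
grip_force: 40.0
```

>>> move_arm([
  [[0,0,0,0,0.02,0,0],[0,0,0,0,0.04,0,0],[0,0,0,0,0.04,0,0]],
])

```text
time_s: 22.3
tool_pos: [0.5392, -0.0535, 0.1601]
tool_rot: [0.0, -0.051, 0.999, 0.0]
force: [-1.5, 0.0, -3.8]
width: 0.112
grip_force: 40.0
```

>>> move_arm([
  [[0,0,0,0,0.02,0,0],[0,0,0,0,0.04,0,0],[0,0,0,0,0.04,0,0]],
])

```text
time_s: 22.6
tool_pos: [0.5391, -0.0526, 0.16]
tool_rot: [0.0, -0.051, 0.999, 0.0]
force: [0.7, -0.2, -3.8]
width: 0.109
grip_force: 40.0
```

>>> move_arm([
  [[0,0,0,0,0.02,0,0],[0,0,0,0,0.04,0,0],[0,0,0,0,0.04,0,0]],
])

```text
time_s: 22.9
tool_pos: [0.539, -0.0515, 0.1601]
tool_rot: [0.0, -0.051, 0.999, 0.0]
force: [-0.4, -0.2, -3.7]
width: 0.111
grip_force: 40.0
```

>>> move_arm([
  [[0,0,0,0,0.02,0,0],[0,0,0,0,0.04,0,0],[0,0,0,0,0.04,0,0]],
])

```text
time_s: 23.2
tool_pos: [0.5389, -0.0507, 0.1601]
tool_rot: [0.0, -0.051, 0.999, -0.0]
force: [0.1, -0.5, -4.2]
width: 0.111
grip_force: 40.0
```

>>> move_arm([
  [[0,0,0,0,0.02,0,0],[0,0,0,0,0.04,0,0],[0,0,0,0,0.04,0,0]],
])

```text
time_s: 23.5
tool_pos: [0.5388, -0.0503, 0.1601]
tool_rot: [0.0, -0.051, 0.999, -0.0]
force: [0.2, -1.2, -3.3]
width: 0.115
grip_force: 40.0
```

>>> move_arm([
  [[0,0,0,0,0.02,0,0],[0,0,0,0,0.04,0,0],[0,0,0,0,0.04,0,0]],
])

```text
time_s: 23.8
tool_pos: [0.5387, -0.0497, 0.1601]
tool_rot: [0.0, -0.051, 0.999, -0.001]
force: [0.4, -3.7, -4.5]
width: 0.112
grip_force: 40.0
```

The two touches mirror each other, so the middle gives an aligned TCP of about (0.5394, -0.0334). I retreat and come back in centred.

>>> move_arm([
  [[0,0,0,0,-0.3,0,0],[0,0,0,0.3,-0.3,0,0],[0,0,0,0.8,-0.3,0,0],[0,0,0,1.3,-0.3,0,0],[0,0,0,1.4,-0.3,0,0]],
])

```text
time_s: 24.3
tool_pos: [0.5025, -0.0596, 0.1599]
tool_rot: [-0.001, -0.051, 0.999, 0.001]
force: [0.6, -0.5, -3.8]
width: 0.111
grip_force: 40.0
```

>>> move_arm([
  [[0,0,0,0,0.3,0.3,0],[0,0,0,0,0.7,0.7,0],[0,0,0,0,0.9,0.99,0],[0,0,0,0,0.9,0.99,0],[0,0,0,0,0.9,0.99,0]],
])

```text
time_s: 24.8
tool_pos: [0.5023, -0.0371, 0.1348]
tool_rot: [-0.0, -0.051, 0.999, -0.0]
force: [-0.6, -1.0, -4.0]
width: 0.116
grip_force: 40.0
```

>>> move_arm([
  [[0,0,0,0,0,0,0],[0,0,0,0,0,0,0],[0,0,0,0,0,0,0]],
])

```text
time_s: 25.1
tool_pos: [0.5027, -0.0376, 0.1356]
tool_rot: [0.0, -0.051, 0.999, -0.0]
force: [1.3, 0.2, -4.2]
width: 0.115
grip_force: 40.0
```

```bash
python3 -c "
from h import *
to([.5394,-.0334,.1353])"
```

```text
t 25.1 tcp [ 0.5027 -0.0376  0.1356] ty ang 95.82 units [-1.48  0.02  0.01] F [ 1.3  0.2 -4.2] w 0.115 q [-0.34  0.07  0.37  1.93 -0.03  1.14  1.72]
```

>>> move_arm([
  [[0,0,0,-0.25,0.02,0.01,0],[0,0,0,-0.5,0.02,0.01,0],[0,0,0,-0.75,0.02,0.01,0],[0,0,0,-0.9,0.02,0.01,0],[0,0,0,-1.0,0.02,0.01,0]],
])

```text
time_s: 25.6
tool_pos: [0.5277, -0.0342, 0.1349]
tool_rot: [-0.0, -0.051, 0.999, -0.0]
force: [-0.2, 0.1, -4.7]
width: 0.113
grip_force: 40.0
```

>>> move_arm([
  [[0,0,0,-0.12,0,0,0],[0,0,0,-0.24,0,0,0],[0,0,0,-0.36,0,0,0],[0,0,0,-0.48,0,0,0],[0,0,0,-0.48,0,0,0]],
])

```text
time_s: 26.1
tool_pos: [0.5396, -0.0329, 0.1351]
tool_rot: [0.0, -0.051, 0.999, -0.0]
force: [-0.3, 0.0, -4.1]
width: 0.114
grip_force: 40.0
```

```bash
python3 - <<'E'
from h import *
to([.5394,-.0334,.1353])
p,d=bot.snapshot('side'); cv2.imwrite('pics/s5.png',p); P=cloud("side",d); s,t,r=tw()
a=np.radians(5.85); R2=np.array([[np.cos(a),-np.sin(a)],[np.sin(a),np.cos(a)]])
L=(P[...,:2]-t[:2])@R2; z=P[...,2]-(t[2]-.1173)
m=(d>0)&(abs(L[...,1]+.005)<.01)&(z>.002)&(z<.15)&(abs(L[...,0])<.075)
for lo,hi in((.005,.03),(.05,.08),(.09,.12),(.125,.148)):
    q=m&(z>lo)&(z<hi); x=L[q]; print(lo,q.sum(),"y",np.median(x[:,1]).round(4),"x",np.percentile(x[:,0],[1,99]).round(4))
q=m&(z<.03); print("yaw slope deg",np.degrees(np.polyfit(L[q][:,0],L[q][:,1],1)[0]).round(2),"ztop left",np.percentile(z[m&(L[...,0]<-.02)],99).round(4))
cv2.imwrite('pics/g5.png',cv2.resize(p[190:300,270:390],(720,600)[0:2],interpolation=2))
E
```

```text
t 26.1 tcp [ 0.5396 -0.0329  0.1351] ty ang 95.86 units [ 0.01 -0.02 -0.01] F [-0.3  0.  -4.1] w 0.114 q [-0.33  0.15  0.37  1.85 -0.06  1.15  1.74]
0.005 266 y -0.0049 x [-0.0636  0.0647]
0.05 346 y -0.0033 x [-0.0646  0.0734]
0.09 251 y -0.0034 x [-0.0649  0.048 ]
0.125 198 y -0.0052 x [-0.0653  0.0363]
yaw slope deg -0.62 ztop left 0.1497
```

View pics/g5.png

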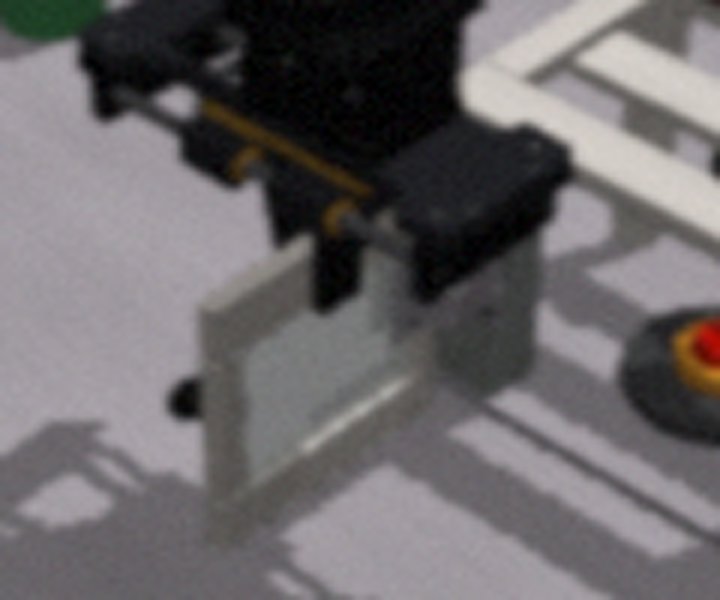

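The picture shows the door upright with its top rail level at (260,280), its far edge at the jamb (430,340) and only the weight on the wrist. I trim by 0.5 mm, settle and hand in.

>>> move_arm([
  [[0,0,0,0.01,-0.02,0,0],[0,0,0,0.01,-0.02,0,0],[0,0,0,0.01,-0.02,0,0],[0,0,0,0.01,-0.02,0,0],[0,0,0,0.01,-0.02,0,0]],
])

```text
time_s: 26.65
tool_pos: [0.5389, -0.0336, 0.1351]
tool_rot: [0.0, -0.051, 0.999, 0.0]
force: [-0.2, 0.0, -4.1]
width: 0.112
grip_force: 40.0
```

```bash
python3 -c "
from h import *
to([.5394,-.0334,.1353])
print(bot.finish_job())"
```

```text
t 26.65 tcp [ 0.5389 -0.0336  0.1351] ty ang 95.86 units [-0.02  0.   -0.01] F [-0.2  0.  -4.1] w 0.112 q [-0.33  0.15  0.37  1.85 -0.06  1.15  1.74]
the job is handed in; nothing more can be done
None
```

Job handed in at 26.7 s: the stop is fully down, and the door is held upright with its knuckle between the jamb knuckles, lined up by touch because the gripper hid them from both cameras, and only its weight showing at the wrist.

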